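# Hold the right culture tube level over the light pad

### The arm

A 7-joint arm with a two-finger parallel gripper is mounted at the origin on the work surface. World frame = base frame: x ahead of the robot, y to its left, z up, the work surface at z = 0. Lengths are in m, angles in rad, forces in N, time in s.
With the tool pointing down it reaches from about 0.425 to 1.025 m from the base axis. Payload 3.6 kg.
Tool frame: the origin (TCP) lies on the centre line of the jaws, within the pads' length; the fingertips stand 14 mm ahead of it and the grasp point (between the pads) lies 5 mm behind it (env.tcp_to_tips is the z of the fingertips in the tool frame, in m); z points along the fingers, y is the line along which they close (so a half turn about z gives the same grasp; the last joint's range is limited). The gripper opens to 85 mm and grips with 20 to 120 N. Pads are 22 mm wide; open, the fingers measure 114 mm over their backs; the gripper's body (76 mm by 85 mm) begins 54 mm behind the grasp point. The pads swing forward as they close: fully open they stand 13 mm farther back than shut.
Start: joints at [1.175, 0.591, 0.048, 1.609, -0.033, 0.943, -0.034], TCP at [0.215, -0.692, 0.222] pointing down, gripper open.
Joint ranges: [-2.69, 2.69], [-0.47, 2.24], [-1.27, 1.36], [0.19, 2.51], [-1.53, 4.68], [0.08, 2.07], [-3.09, 3.09]. Speed limits (rad/s): [2.57, 2.57, 3.14, 3.14, 3.14, 3.14, 3.14].

### API

Orientations are given as a unit quaternion [w, x, y, z].
In Python, from bench import env gives the robot as it stands. The module is installed in compiled form; this text tells all that it offers.
- The arm moves only by the tool arm_command, never from a script. Its argument "commands" is a list of rows, each a list of 3 entries, a list of its own where there are three numbers: the turn, a rotation vector about the world's x, y, z in rad, then the shift along the world's x, y, z in cm, then the opening, from -1 (shut) to 1 (fully open). In form: [[[ax, ay, az], [tx, ty, tz], grip], ...]. A call has 1 to 8 rows; each row shifts and turns the commanded pose from where the row before left it; what a row does not reach is not made up. A row lasts 1/12 s, in which the tool goes at most 41.7 mm and 7.16 degrees, less where a joint would pass 70% of its speed; a pose out of reach is approached as far as the arm can. A call is refused whole if a number of a shift passes 4.17 or a number of a turn 0.125, either way. A call with a gripper value outside its range is refused whole. The fingers move at their own pace and stop on an object; "newtons" is the grip in N (left out, the last holds). Time passes only in rows, so rows that do not move let the fingers close. It gives the time, the measured TCP pose, the force, the opening and the grip force at its end, in the units of the state.
- env.state(): the state, without advancing time (a new reading comes with each control period).
- env.read_camera(name): name is "scene" or "top"; returns a dict with "pixels" (400x640x3 uint8, red, green, blue), "range_z" (400x640 float32, m along the optical axis (not along the pixel's ray), 0 where there is no reading), "fx", "fy", "cx", "cy" (pixels), "k1" (the pictures are not rectified: a ray, as slopes to the right and down, at radius r is drawn at 1 + k1 r^2 times it, then the intrinsics apply), "rvec" (rotation vector, rad) and "tvec" (3), from world to camera coordinates, as OpenCV has them. Camera axes: x right, y down, z forward; pixel columns grow to the right and rows downward; lengths in m; the calibration is good to about 2 mm. A picture is of the moment at which its call begins.
- env.hand_in(): hands the job in; it is judged then, once.
Trained networks look in a picture, given as the dict that the camera call returned (one of the last four; its "shot" number tells which), for a name from the list of things; names that differ only in an ending like _2 or _b are one class to them, and where a whole thing is asked for, a point or a joint stands for the part that bears it (a point fixed in the world has none). Each returns a list of dicts, best first, with "confidence" (0 to 1); they miss things now and then, are a little off and sometimes report something else, mostly with a low value. They report only what shows in the picture. A call takes as long as a camera call. They do not tell look-alikes from the thing itself.
- env.find_in(label, picture): "box" ([left, top, width, height] in pixels, round what is visible of it).
- env.cut_out(label, picture): "mask" (400x640 bool, what is visible of it) and "box" ([left, top, width, height] in pixels, round what is visible of it).
The state is a dict: "time": time; "joint_positions": joint angles; "qvel": joint speeds; "joint_torque": joint torques, N m; "tool_pos": TCP position; "orientation": TCP orientation; "ft_force": force on the tool from outside, world axes, zero at the start; "ft_torque": the same for the moment, N m; "gripper_width": opening from 0.0 (shut) to 1.0 (fully open); "finger_force": force on a finger pad.
Only numpy, scipy, OpenCV 4.12 (cv2) and the standard library are available. Lean on these libraries where they do the work, as an engineer would, in place of code of your own. Each camera call takes 0.05 s, during which the arm holds its last target. There are 200 camera calls.

### The job

Each of the three tubes in the rack belongs to the pile of dishes just beyond it. Draw the tube that belongs to the tallest pile straight up out of the rack, turn it to lie level and hold it still about 15 cm above the bench over the middle of the light pad, leaving the other tubes, the piles and everything else where they are. Finish while holding it there: do not put it down or let go.

Things in the scene. Friction and masses are not known exactly. Their poses are not given: they have to be found in the camera images.
- rack: grey tube rack, a block 60 x 220 mm and 55 mm high, fixed to the bench; stands left or right of the middle. Origin at the centre of its underside, x away from the robot (within 0.25 rad), y along the row of three round holes (80 mm apart, 30 mm wide, 45 mm deep), z up
- light_pad: flat light pad for inspection, black frame with white top, 140 x 200 mm, 12 mm thick, fixed to the bench on the other side of the middle from the rack. Origin at the centre of its underside, z up
- place0 (a point): mouth of the rack's left (+y) hole, on the rack's top face 55 mm above the bench; axes as the rack's
- tube0: tube starting in the rack's left (+y) hole: white straight tube with a blue screw cap of the same width (cap does not come off), 28 mm across, 115 mm long, 40 to 85 g, the three are alike. Stands cap up, its top 70 mm above the rack's top face. Origin at the centre of its foot (10 mm above the bench at the start), z along the tube towards the cap, any yaw
- tube0_mid (a point): middle of that tube, on its axis 57.5 mm above its foot
- place1 (a point): mouth of the rack's middle hole, on the rack's top face 55 mm above the bench; axes as the rack's
- tube1: tube starting in the rack's middle hole: white straight tube with a blue screw cap of the same width (cap does not come off), 28 mm across, 115 mm long, 40 to 85 g, the three are alike. Stands cap up, its top 70 mm above the rack's top face. Origin at the centre of its foot (10 mm above the bench at the start), z along the tube towards the cap, any yaw
- tube1_mid (a point): middle of that tube, on its axis 57.5 mm above its foot
- place2 (a point): mouth of the rack's right (-y) hole, on the rack's top face 55 mm above the bench; axes as the rack's
- tube2: tube starting in the rack's right (-y) hole: white straight tube with a blue screw cap of the same width (cap does not come off), 28 mm across, 115 mm long, 40 to 85 g, the three are alike. Stands cap up, its top 70 mm above the rack's top face. Origin at the centre of its foot (10 mm above the bench at the start), z along the tube towards the cap, any yaw
- tube2_mid (a point): middle of that tube, on its axis 57.5 mm above its foot
- pile_tall: pile of 5 closed culture dishes, 60 mm across and 75 mm high, loose on the bench but holding together. Stands just beyond the rack (+x side), its centre about 69 mm from the centre of the hole it belongs to; which pile is at which hole varies. Origin at the centre of its underside
- pile_mid: pile of 3 closed culture dishes, 60 mm across and 45 mm high, loose on the bench but holding together. Stands just beyond the rack (+x side), its centre about 69 mm from the centre of the hole it belongs to; which pile is at which hole varies. Origin at the centre of its underside
- pile_low: pile of 2 closed culture dishes, 60 mm across and 30 mm high, loose on the bench but holding together. Stands just beyond the rack (+x side), its centre about 69 mm from the centre of the hole it belongs to; which pile is at which hole varies. Origin at the centre of its underside
- dish: bystander: one loose culture dish, 60 mm across, 15 mm high, in the middle of the bench between rack and pad; origin under its centre
- beaker: bystander: small glass beaker, 52 mm across, 60 mm high, at the back in the middle; origin under its centre
- marker_pen: bystander: black pen lying in the middle of the bench between rack and pad, about 14 mm thick and 130 mm long; origin under its centre, x along it
- carton: bystander: cardboard carton 70 x 110 mm, 70 mm high, at the back right; origin under its centre
- jar: bystander: amber jar 56 mm across, 75 mm high, at the back left; origin under its centre
- mouse: bystander: black computer mouse 100 x 60 mm, 30 mm high, at the far right; origin under its centre
There are look-alikes about, which are no part of the job. Leave any brown look-alike of the light_pad alone.

How it is judged:
On the way:
1. the tube of the tallest pile is drawn clear of the rack, gripped and still roughly upright (within 0.6 rad) (((y of pile_tall in the frame of place0 between -0.03 and 0.03 m and z of tube0 in the frame of rack above 0.055 m and angle between tube0's own z axis and vertical below 0.6 rad and contact force between the fingers and tube0 above 1 N) or (y of pile_tall in the frame of place1 between -0.03 and 0.03 m and z of tube1 in the frame of rack above 0.055 m and angle between tube1's own z axis and vertical below 0.6 rad and contact force between the fingers and tube1 above 1 N) or (y of pile_tall in the frame of place2 between -0.03 and 0.03 m and z of tube2 in the frame of rack above 0.055 m and angle between tube2's own z axis and vertical below 0.6 rad and contact force between the fingers and tube2 above 1 N))), for 0.1 s.
At the end, for the whole second after the job is handed in: The tube of the tallest pile is held still in the fingers, its axis within 20 degrees of level, its middle 100 to 240 mm above the bench and within 60 mm (horizontally) of the centre of the light pad, touching neither pad nor rack; the two other tubes are within 20 mm of where they stood (((y of pile_tall in the frame of place0 between -0.03 and 0.03 m and contact force between the fingers and tube0 above 1 N and angle between tube0's own z axis and vertical between 1.22 and 1.92 rad and height (world z) of tube0_mid between 0.1 and 0.24 m and horizontal distance between tube0_mid and light_pad below 0.06 m and linear speed of tube0 below 0.05 m/s and angular speed of tube0 below 0.3 rad/s and contact force between tube0 and light_pad below 0.1 N and contact force between tube0 and rack below 0.1 N and distance of each of tube1, tube2 from where it was at the start of the episode below 0.02 m) or (y of pile_tall in the frame of place1 between -0.03 and 0.03 m and contact force between the fingers and tube1 above 1 N and angle between tube1's own z axis and vertical between 1.22 and 1.92 rad and height (world z) of tube1_mid between 0.1 and 0.24 m and horizontal distance between tube1_mid and light_pad below 0.06 m and linear speed of tube1 below 0.05 m/s and angular speed of tube1 below 0.3 rad/s and contact force between tube1 and light_pad below 0.1 N and contact force between tube1 and rack below 0.1 N and distance of each of tube0, tube2 from where it was at the start of the episode below 0.02 m) or (y of pile_tall in the frame of place2 between -0.03 and 0.03 m and contact force between the fingers and tube2 above 1 N and angle between tube2's own z axis and vertical between 1.22 and 1.92 rad and height (world z) of tube2_mid between 0.1 and 0.24 m and horizontal distance between tube2_mid and light_pad below 0.06 m and linear speed of tube2 below 0.05 m/s and angular speed of tube2 below 0.3 rad/s and contact force between tube2 and light_pad below 0.1 N and contact force between tube2 and rack below 0.1 N and distance of each of tube0, tube1 from where it was at the start of the episode below 0.02 m))); the arm keeps its last pose, push and grip.
It fails at once if a pile of dishes is pushed more than 20 mm from where it stood (distance of any of pile_tall, pile_mid, pile_low from where it was at the start of the episode above 0.02 m).
It fails at once if another loose thing on the bench (dish, beaker, pen, carton, jar, mouse) is pushed more than 20 mm (distance of any of dish, beaker, marker_pen, carton, jar, mouse from where it was at the start of the episode above 0.02 m).
It fails at once if a tube that does not belong to the tallest pile is drawn more than 20 mm from its place ((y of pile_tall in the frame of place0 between -0.03 and 0.03 m and distance of any of tube1, tube2 from where it was at the start of the episode above 0.02 m) or (y of pile_tall in the frame of place1 between -0.03 and 0.03 m and distance of any of tube0, tube2 from where it was at the start of the episode above 0.02 m) or (y of pile_tall in the frame of place2 between -0.03 and 0.03 m and distance of any of tube0, tube1 from where it was at the start of the episode above 0.02 m)).
It also fails if it takes over 35 s, if anything falls off the work surface, if the arm or the gripper's body presses on something with over 40 N, if the wrist force passes 120 N, or if a joint passes its speed limit or range.

## Working session

There is one attempt and no reset: what is moved stays moved. The work goes in short steps, Python scripts to look and compute and a tool call to move; the robot and the scene stay as the last step left them, time stands still between calls to the robot, and variables do not carry over. Pictures are saved under pics/ and viewed, at most 10 in all, crops included, and the job is handed in when it is done.

Besides the shell and the picture viewer there is one more tool, called after "Emit:" as name(argument=value, ...) on one line, values as JSON. arm_command: Moves the arm, as the interface text tells. Its arguments: {"type":"object","properties":{"commands":{"type":"array"},"newtons":{"type":"number"}},"required":["commands"]}

```bash
mkdir -p pics; cat > h.py <<'E'
import numpy as np, cv2
from bench import env
def save(p,name): cv2.imwrite('pics/'+name,cv2.cvtColor(p['pixels'],cv2.COLOR_RGB2BGR))
def cloud(p):
    # world xyz for each pixel (400x640x3), nan where no range
    K=np.array([[p['fx'],0,p['cx']],[0,p['fy'],p['cy']],[0,0,1.]])
    v,u=np.mgrid[0:400,0:640].astype(float)
    n=cv2.undistortPoints(np.stack([u,v],-1).reshape(-1,1,2),K,np.array([p['k1'],0,0,0,0.])).reshape(400,640,2)
    z=p['range_z'].astype(float); z=np.where(z>0,z,np.nan)
    c=np.dstack([n*z[...,None],z])
    R=cv2.Rodrigues(np.array(p['rvec'],float))[0]
    return (c-np.array(p['tvec'],float).ravel())@R
E
python3 - <<'E'
from h import *
for cam in ['top','scene']:
    p=env.read_camera(cam); save(p,cam+'0.png'); W=cloud(p)
    for l in ['rack','light_pad','tube0','pile_tall','pile_mid','pile_low','dish','marker_pen','beaker','carton','jar','mouse']:
        for d in env.cut_out(l,p)[:5]:
            if d['confidence']<.3: continue
            q=W[d['mask']]; q=q[~np.isnan(q[:,0])]
            if len(q)==0: print(cam,l,'norange',d['box']);continue
            t=q[q[:,2]>np.percentile(q[:,2],90)-.008]
            print(cam,l,round(d['confidence'],2),[int(x) for x in d['box']],'top mean',t.mean(0).round(3),'lo',t.min(0).round(3),'hi',t.max(0).round(3))
print({k:np.round(v,3) for k,v in env.state().items()})
E
```

```text
top rack 0.67 [367, 196, 54, 17] top mean [ 0.479 -0.214  0.056] lo [ 0.452 -0.331  0.05 ] hi [ 0.514 -0.112  0.13 ]
top rack 0.34 [402, 179, 17, 15] top mean [ 0.55  -0.299  0.045] lo [ 0.523 -0.328  0.04 ] hi [ 0.579 -0.269  0.053]
top light_pad 0.98 [250, 192, 55, 38] top mean [0.479 0.234 0.013] lo [0.395 0.128 0.009] hi [0.565 0.336 0.023]
top light_pad 0.97 [227, 258, 49, 39] top mean [0.229 0.348 0.014] lo [0.157 0.242 0.009] hi [0.306 0.449 0.022]
top light_pad 0.68 [156, 236, 53, 45] top mean [0.328 0.625 0.014] lo [0.24  0.512 0.01 ] hi [0.42  0.735 0.024]
top light_pad 0.34 [401, 177, 18, 17] top mean [ 0.55  -0.299  0.045] lo [ 0.523 -0.328  0.04 ] hi [ 0.579 -0.269  0.053]
top tube0 0.41 [412, 196, 9, 7] top mean [ 0.48  -0.302  0.125] lo [ 0.469 -0.314  0.12 ] hi [ 0.493 -0.291  0.13 ]
top pile_tall 0.52 [361, 176, 16, 22] top mean [ 0.552 -0.14   0.075] lo [ 0.525 -0.169  0.07 ] hi [ 0.58  -0.114  0.082]
top pile_mid 0.75 [402, 180, 17, 13] top mean [ 0.55  -0.299  0.045] lo [ 0.523 -0.328  0.04 ] hi [ 0.578 -0.269  0.053]
top pile_mid 0.68 [372, 200, 9, 6] top mean [ 
[... 3834 characters left out ...]
4 0.248 0.082]
scene mouse 0.6 [139, 295, 40, 39] top mean [ 0.504 -0.439  0.031] lo [ 0.453 -0.467  0.026] hi [ 0.551 -0.41   0.038]
{'time': np.float64(1.3), 'joint_positions': array([ 1.175,  0.591,  0.048,  1.608, -0.033,  0.943, -0.034]), 'qvel': array([-0.001, -0.002, -0.002,  0.   ,  0.001,  0.   , -0.001]), 'joint_torque': array([-0.0000e+00, -5.4863e+01,  1.5460e+00, -1.9853e+01,  9.0000e-03,
        2.0000e-03, -0.0000e+00]), 'tool_pos': array([ 0.216, -0.692,  0.222]), 'orientation': array([ 0.   ,  0.989,  0.15 , -0.   ]), 'ft_force': array([ 0.551,  0.283, -0.042]), 'ft_torque': array([ 0.   ,  0.001, -0.034]), 'finger_force': np.float64(0.0), 'gripper_width': np.float64(0.996)}
```

```bash
python3 - <<'E'
import cv2,numpy as np
a=cv2.imread('pics/top0.png'); b=cv2.imread('pics/scene0.png')
a=cv2.resize(a[110:310,140:460],(800,500),interpolation=cv2.INTER_CUBIC)
b=cv2.resize(b[90:350,120:440],(738,600),interpolation=cv2.INTER_CUBIC)
cv2.imwrite('pics/topc.png',a); cv2.imwrite('pics/scenec.png',b)
E
```

```text
(no output)
```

View pics/topc.png

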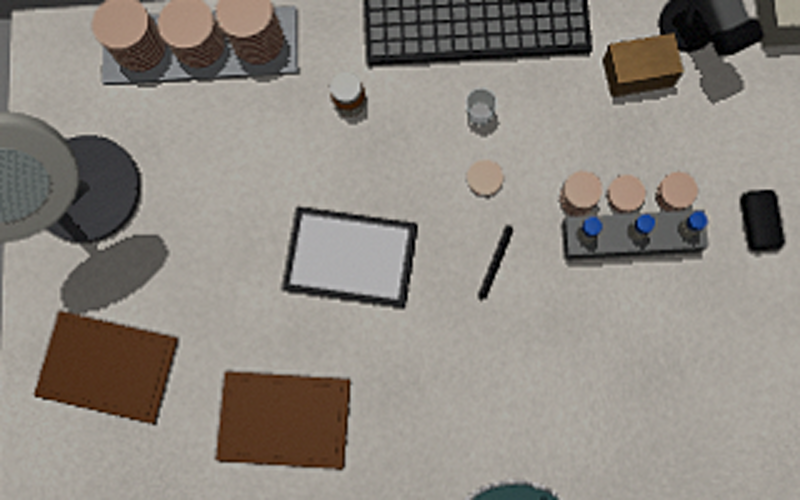

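View pics/scenec.png

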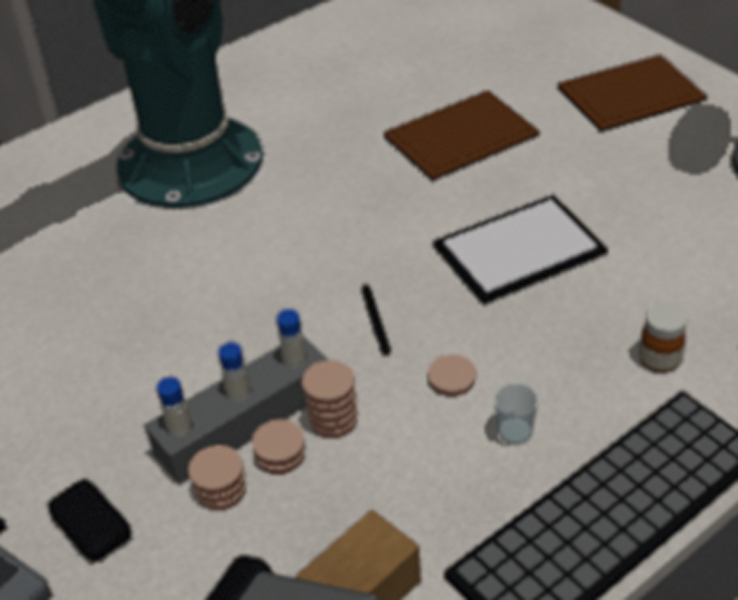

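Top view (crop ×2.5): the white-topped, black-framed pad is at crop (350,257), image (280,213). The brown look-alikes are at crop (107,367) and (284,420), and I'll leave them alone. The 5-dish pile, 75 mm high at (0.555,-0.141), stands at the left (+y) hole, so the tube to draw is tube0, at about (0.485,-0.142). In the scene crop it is at (289,335), with the tall pile at (330,398). A separate set of three piles at the top left isn't next to the rack.

Emit:
arm_command(commands=[[[0, 0, -0.1], [1.8, 3.65, 0], 0.3], [[0, 0, -0.1], [1.8, 3.65, 0], 0.3], [[0, 0, -0.1], [1.8, 3.65, 0], 0.3], [[0, 0, 0], [1.8, 3.65, 0], 0.3], [[0, 0, 0], [1.8, 3.65, 0], 0.3], [[0, 0, 0], [1.8, 3.65, 0], 0.3], [[0, 0, 0], [1.8, 3.65, 0], 0.3], [[0, 0, 0], [1.8, 3.65, 0], 0.3]], newtons=60)

```text
time: 1.97
tool_pos: [0.3602, -0.3985, 0.2223]
orientation: [0.0, 1.0, 0.001, 0.0]
ft_force: [-0.0, 0.5, -0.3]
gripper_width: 0.651
finger_force: 0.0
```

Emit:
arm_command(commands=[[[0, 0, 0], [1.8, 3.65, 0], 0.3], [[0, 0, 0], [1.8, 3.65, 0], 0.3], [[0, 0, 0], [1.8, 3.65, 0], 0.3], [[0, 0, 0], [1.8, 3.65, 0], 0.3], [[0, 0, 0], [1.8, 3.65, 0], 0.3], [[0, 0, 0], [1.8, 3.65, 0], 0.3], [[0, 0, 0], [1.7, 3.65, 0], 0.3], [[0, 0, 0], [0, 0, 0], 0.3]])

```text
time: 2.63
tool_pos: [0.4893, -0.1353, 0.2226]
orientation: [-0.002, 1.0, 0.008, 0.002]
ft_force: [1.2, 0.7, 0.3]
gripper_width: 0.648
finger_force: 0.0
```

Emit:
arm_command(commands=[[[0, 0, 0], [0, 0, -2], 0.3], [[0, 0, 0], [0, 0, -2], 0.3], [[0, 0, 0], [0, 0, 0], 0.3], [[0, 0, 0], [0, 0, 0], 0.3]])

```text
time: 2.97
tool_pos: [0.4837, -0.1448, 0.1815]
orientation: [-0.0, 1.0, 0.001, -0.001]
ft_force: [0.5, -0.6, 0.4]
gripper_width: 0.651
finger_force: 0.0
```

```bash
python3 - <<'E'
from h import *
out=[]
for cam in ['top','scene']:
    p=env.read_camera(cam); W=cloud(p); im=cv2.cvtColor(p['pixels'],cv2.COLOR_RGB2BGR)
    px=p['pixels'].astype(int)
    for y0 in (-.1425,-.2225,-.303):
        m=(abs(W[...,0]-.485)<.03)&(abs(W[...,1]-y0)<.03)&(W[...,2]>.09)&(W[...,2]<.135)&(px[...,2]>px[...,0]+40)
        q=W[m]; print(cam,y0,len(q), q.mean(0).round(4) if len(q) else '', q.min(0).round(3) if len(q) else '',q.max(0).round(3) if len(q) else '')
    c=im[130:260,300:460] if cam=='top' else im[170:300,160:320]
    out.append(cv2.resize(c,(400,325),interpolation=cv2.INTER_CUBIC))
cv2.imwrite('pics/pre.png',np.hstack(out))
s=env.state(); print(np.round(s['tool_pos'],4),np.round(s['joint_positions'],3),np.round(s['orientation'],3))
E
```

```text
top -0.1425 39 [ 0.4828 -0.1412  0.1253] [ 0.472 -0.155  0.12 ] [ 0.495 -0.128  0.132]
top -0.2225 0   
top -0.303 0   
scene -0.1425 84 [ 0.4913 -0.1446  0.1231] [ 0.472 -0.157  0.109] [ 0.502 -0.131  0.13 ]
scene -0.2225 101 [ 0.4898 -0.2246  0.1236] [ 0.474 -0.236  0.106] [ 0.502 -0.211  0.132]
scene -0.303 99 [ 0.4894 -0.3046  0.1237] [ 0.473 -0.316  0.108] [ 0.5   -0.291  0.134]
[ 0.4851 -0.1453  0.1828] [ 0.182  0.375  0.025  2.133 -0.015  0.633 -1.352] [0.    1.    0.001 0.001]
```

View pics/pre.png

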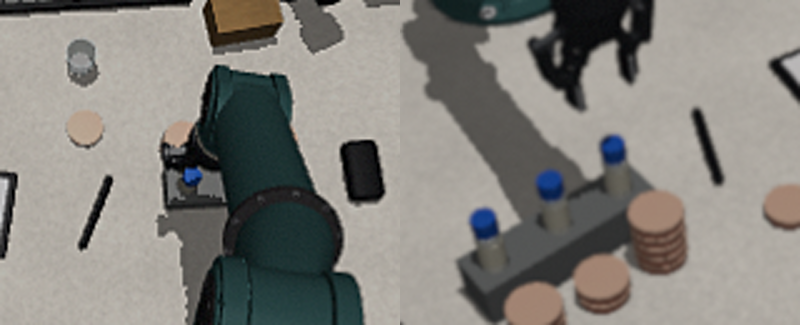

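The scene crop shows the open fingers right above tube0's cap at (613,148), with clearance to the neighbouring tube and the pile. The two cameras put the tube at about (0.486,-0.143). I'll descend now.

Emit:
arm_command(commands=[[[0, 0, 0], [0.1, 0.2, -2.2], 0.3], [[0, 0, 0], [0, 0, -2.2], 0.3], [[0, 0, 0], [0, 0, -2.2], 0.3], [[0, 0, 0], [0, 0, -2.2], 0.3], [[0, 0, 0], [0, 0, 0], 0.3], [[0, 0, 0], [0, 0, 0], 0.3]])

```text
time: 3.57
tool_pos: [0.4856, -0.1431, 0.0943]
orientation: [-0.0, 1.0, 0.001, -0.0]
ft_force: [-0.7, 0.5, 0.9]
gripper_width: 0.648
finger_force: 0.0
```

Emit:
arm_command(commands=[[[0, 0, 0], [0, 0, 0], -1], [[0, 0, 0], [0, 0, 0], -1], [[0, 0, 0], [0, 0, 0], -1], [[0, 0, 0], [0, 0, 0], -1], [[0, 0, 0], [0, 0, 0], -1], [[0, 0, 0], [0, 0, 0], -1]], newtons=60)

```text
time: 4.07
tool_pos: [0.4871, -0.1433, 0.0959]
orientation: [0.0, 1.0, 0.001, 0.002]
ft_force: [-0.1, -0.1, 6.0]
gripper_width: 0.302
finger_force: 58.7
```

Emit:
arm_command(commands=[[[0, 0, 0], [0, 0, 1], -1], [[0, 0, 0], [0, 0, 1.5], -1], [[0, 0, 0], [0, 0, 1.5], -1], [[0, 0, 0], [0, 0, 2], -1], [[0, 0, 0], [0, 0, 2], -1], [[0, 0, 0], [0, 0, 2], -1], [[0, 0, 0], [0, 0, 2], -1], [[0, 0, 0], [0, 0, 2], -1]])

```text
time: 4.73
tool_pos: [0.485, -0.1426, 0.236]
orientation: [0.0, 1.0, 0.001, 0.0]
ft_force: [0.2, 0.2, -1.0]
gripper_width: 0.305
finger_force: 59.1
```

Emit:
arm_command(commands=[[[0, 0, 0], [0, 0, 2], -1], [[0, 0, 0], [0, 0, 2], -1], [[0, 0, 0], [0, 0, 0], -1], [[0, 0, 0], [0, 0, 0], -1]])

```text
time: 5.07
tool_pos: [0.4859, -0.1428, 0.2757]
orientation: [0.0, 1.0, 0.001, 0.002]
ft_force: [0.2, -0.9, -0.3]
gripper_width: 0.31
finger_force: 59.1
```

```bash
python3 - <<'E'
from h import *
p=env.read_camera('scene'); save(p,'s2.png')
im=cv2.imread('pics/s2.png'); cv2.imwrite('pics/s2c.png',cv2.resize(im[100:300,120:440],(640,400)))
s=env.state(); print(np.round(s['tool_pos'],4),np.round(s['joint_positions'],3),np.round(s['orientation'],3),s['finger_force'])
E
```

```text
[ 0.485  -0.1426  0.2744] [ 0.17   0.25   0.033  2.042 -0.011  0.849 -1.361] [0.    1.    0.001 0.   ] 59.10687983036041
```

View pics/s2c.png

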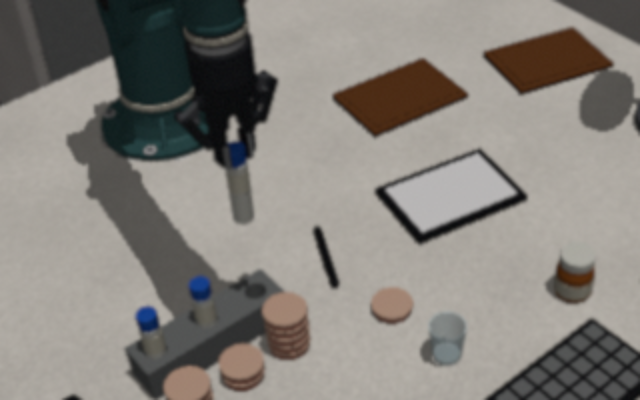

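The scene crop shows tube0 upright in the fingers at (240,185), clear of the rack, with the other tubes and piles untouched. Next I'll carry it to the pad and test which way the wrist rolls.

Emit:
arm_command(commands=[[[0, 0, 0], [0, 2.5, 0], -1], [[0, 0, 0], [0, 3.5, 0], -1], [[0, 0, 0], [0, 3.5, 0], -1], [[0, 0, 0], [0, 3.5, 0], -1], [[0, 0, 0], [0, 3.5, 0], -1], [[0.1, 0, 0], [0, 3.5, 0], -1], [[0.1, 0, 0], [0, 3.5, 0], -1], [[0.1, 0, 0], [0, 3.5, 0], -1]])

```text
time: 5.78
tool_pos: [0.4844, 0.1298, 0.2734]
orientation: [-0.152, 0.988, 0.002, -0.001]
ft_force: [-0.1, 0.1, -1.4]
gripper_width: 0.304
finger_force: 59.3
```

Emit:
arm_command(commands=[[[0, 0, 0], [0, 3.5, 0], -1], [[0, 0, 0], [0, 3, 0], -1], [[0, 0, 0], [0, 0, 0], -1]])

```text
time: 6.03
tool_pos: [0.4832, 0.1986, 0.2732]
orientation: [-0.151, 0.989, 0.005, -0.002]
ft_force: [0.3, 0.7, 0.0]
gripper_width: 0.305
finger_force: 59.4
```

```bash
python3 - <<'E'
from h import *
s=env.state(); print(np.round(s['tool_pos'],4),np.round(s['joint_positions'],3),np.round(s['orientation'],3),s['finger_force'])
E
```

```text
[0.4832 0.1986 0.2732] [-0.126  0.263 -0.214  2.07  -0.346  0.749 -1.644] [-0.151  0.989  0.005 -0.002] 59.42032277584076
```

Emit:
arm_command(commands=[[[-0.12, 0, 0], [0, 0.4, 0], -1], [[-0.12, 0, 0], [0, 0.4, 0], -1], [[-0.12, 0, 0], [0, 0.4, 0], -1], [[-0.12, 0, 0], [0, 0.4, 0], -1], [[-0.12, 0, 0], [0, 0.4, 0], -1], [[-0.12, 0, 0], [0, 0.4, 0], -1], [[-0.12, 0, 0], [0, 0.4, 0], -1], [[-0.12, 0, 0], [0, 0.4, 0], -1]])

```text
time: 6.7
tool_pos: [0.4849, 0.2248, 0.2736]
orientation: [0.323, 0.946, 0.001, -0.0]
ft_force: [0.3, -0.5, -1.3]
gripper_width: 0.299
finger_force: 59.4
```

```bash
python3 - <<'E'
from h import *
s=env.state(); print(np.round(s['tool_pos'],4),np.round(s['joint_positions'],3),np.round(s['orientation'],3),s['finger_force'])
E
```

```text
[0.4849 0.2248 0.2736] [-7.850e-01  5.010e-01  1.000e-03  1.820e+00  4.600e-01  1.346e+00
 -2.578e+00] [ 0.323  0.946  0.001 -0.   ] 59.40490007400513
```

Emit:
arm_command(commands=[[[0, 0.074, 0.095], [0, 0, 0], -1], [[0, 0.074, 0.095], [0, 0, 0], -1], [[0, 0.074, 0.095], [0, 0, 0], -1], [[0, 0.074, 0.095], [0, 0, 0], -1], [[0, 0.074, 0.095], [0, 0, 0], -1], [[0, 0.074, 0.095], [0, 0, 0], -1], [[0, 0.074, 0.095], [0, 0, 0], -1], [[0, 0.074, 0.095], [0, 0, 0], -1]])

```text
time: 7.37
tool_pos: [0.4846, 0.2234, 0.2725]
orientation: [0.284, 0.837, 0.441, -0.155]
ft_force: [-0.6, 0.6, -0.1]
gripper_width: 0.298
finger_force: 59.5
```

Emit:
arm_command(commands=[[[-0.11, 0, 0], [0, 0.4, 0], -1], [[-0.11, 0, 0], [0, 0.4, 0], -1], [[-0.11, 0, 0], [0, 0.4, 0], -1], [[-0.11, 0, 0], [0, 0.4, 0], -1]])

```text
time: 7.7
tool_pos: [0.485, 0.2405, 0.2732]
orientation: [0.462, 0.755, 0.394, -0.246]
ft_force: [0.2, -0.4, -0.8]
gripper_width: 0.304
finger_force: 59.5
```

```bash
cat > st.py <<'E'
from h import *
from scipy.spatial.transform import Rotation as R
s=env.state(); w,x,y,z=s['orientation']
print(np.round(s['tool_pos'],4),np.round(s['joint_positions'],3),'toolz',R.from_quat([x,y,z,w]).as_matrix()[:,2].round(3),s['finger_force'],s['time'])
E
python3 st.py
```

```text
[0.485  0.2405 0.2732] [-0.802  0.716 -0.129  1.704  0.635  1.736 -1.799] toolz [-0.008 -0.892 -0.452] 59.480159282684326 7.7
```

Emit:
arm_command(commands=[[[-0.09, 0, 0.08], [0, 0.2, -1], -1], [[-0.09, 0, 0.08], [0, 0.2, -1], -1], [[-0.09, 0, 0.08], [0, 0.2, -1], -1], [[-0.09, 0, 0.08], [0, 0.2, -1], -1], [[0, 0, 0], [0, 0, 0], -1]])

```text
time: 8.12
tool_pos: [0.481, 0.2486, 0.2276]
orientation: [0.621, 0.584, 0.464, -0.239]
ft_force: [-1.2, -0.2, -1.5]
gripper_width: 0.3
finger_force: 59.6
```

```bash
python3 st.py
```

```text
[0.481  0.2486 0.2276] [-0.952  0.888 -0.111  1.837  0.887  1.794 -1.837] toolz [ 0.298 -0.948 -0.114] 59.55085337162018 8.1167
```

Emit:
arm_command(commands=[[[0, 0, 0], [-0.1, 0.2, -1], -1], [[0, 0, 0], [-0.1, 0.2, -1], -1], [[0, 0, 0], [-0.1, 0.2, -1], -1], [[0, 0, 0], [-0.1, 0.2, -1], -1], [[0, 0, 0], [-0.1, 0, -1], -1], [[0, 0, 0], [0, 0, -1], -1], [[0, 0, 0], [0, 0, -1], -1], [[0, 0, 0], [0, 0, 0], -1]])

```text
time: 8.78
tool_pos: [0.4801, 0.2555, 0.1619]
orientation: [0.621, 0.59, 0.459, -0.236]
ft_force: [0.1, -0.3, -1.1]
gripper_width: 0.306
finger_force: 59.6
```

Emit:
arm_command(commands=[[[0, 0, 0], [0, 0, 0], -1], [[0, 0, 0], [0, 0, 0], -1], [[0, 0, 0], [0, 0, 0], -1], [[0, 0, 0], [0, 0, 0], -1], [[0, 0, 0], [0, 0, 0], -1], [[0, 0, 0], [0, 0, 0], -1]])

```text
time: 9.28
tool_pos: [0.4804, 0.2562, 0.1642]
orientation: [0.621, 0.59, 0.459, -0.235]
ft_force: [0.5, -0.0, -0.3]
gripper_width: 0.304
finger_force: 59.6
```

```bash
python3 st.py; python3 - <<'E'
from h import *
out=[]
for cam in ['top','scene']:
    p=env.read_camera(cam); W=cloud(p); im=cv2.cvtColor(p['pixels'],cv2.COLOR_RGB2BGR)
    for d in env.cut_out('tube0',p)[:4]:
        q=W[d['mask']]; q=q[~np.isnan(q[:,0])]
        if len(q): print(cam,round(d['confidence'],2),[int(v) for v in d['box']],np.median(q,0).round(3),q.min(0).round(3),q.max(0).round(3))
    c=im[120:280,200:440] if cam=='top' else im[120:320,150:450]
    out.append(cv2.resize(c,(400,267),interpolation=cv2.INTER_CUBIC))
cv2.imwrite('pics/end.png',np.hstack(out))
E
```

```text
[0.4804 0.2562 0.1642] [-0.958  0.987 -0.109  1.806  0.874  1.75  -1.912] toolz [ 0.292 -0.949 -0.119] 59.55204427242279 9.2833
top 0.64 [392, 193, 6, 11] [ 0.478 -0.215  0.118] [ 0.469 -0.226  0.059] [ 0.492 -0.208  0.129]
top 0.55 [262, 199, 27, 12] [0.485 0.232 0.174] [0.462 0.178 0.162] [0.51  0.282 0.187]
top 0.47 [323, 145, 14, 15] [0.718 0.005 0.032] [ 0.683 -0.018 -0.002] [0.734 0.032 0.064]
top 0.4 [412, 193, 11, 10] [ 0.478 -0.297  0.119] [ 0.468 -0.323  0.057] [ 0.494 -0.288  0.131]
scene 0.86 [189, 254, 10, 27] [ 0.493 -0.306  0.1  ] [ 0.355 -0.318 -0.001] [ 0.502 -0.245  0.134]
scene 0.85 [335, 145, 22, 26] [0.498 0.216 0.172] [0.326 0.17  0.001] [0.521 0.357 0.187]
scene 0.57 [335, 256, 21, 27] [0.712 0.006 0.041] [ 0.645 -0.021 -0.001] [0.735 0.071 0.066]
scene 0.51 [215, 235, 13, 27] [ 0.494 -0.227  0.101] [ 0.462 -0.237  0.053] [ 0.502 -0.211  0.131]
```

View pics/end.png

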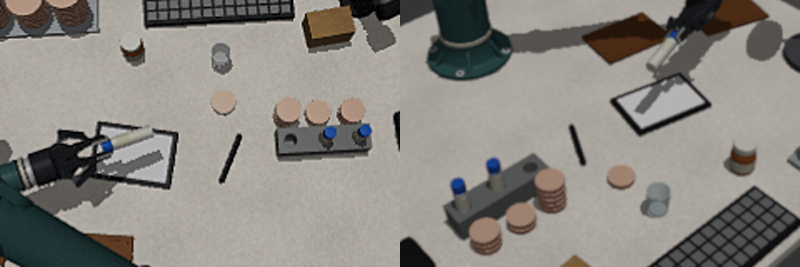

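The tube lies level, middle near (0.487,0.230) and about 0.16 m up, over the white pad: top crop (130,140), scene crop (665,48). The other tubes, the piles and the bystanders are where they were. I'm handing in.

```bash
python3 -c "
from bench import env
print(env.hand_in())"
```

```text
the job is handed in; nothing more can be done
None
```

I handed in the job with the tallest pile's tube (tube0) held still over the white light pad, about 7° off level, its middle about 16 cm above the bench and about 5 mm from the pad's centre; the hand-in gave no verdict.

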